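# Dial open the specimen lock box and pull out its drawer

### The arm

A 6-joint arm with a two-finger parallel gripper is mounted at the origin on the work surface. World frame = base frame: x ahead of the robot, y to its left, z up, the work surface at z = 0. Lengths are in mm, angles in rad, forces in N, time in s.
With the tool pointing down it reaches from about 300 to 875 mm from the base axis. Payload 6.4 kg.
Tool frame: the origin (TCP) lies on the centre line of the jaws, within the pads' length; the fingertips stand 17 mm ahead of it and the grasp point (between the pads) lies 2 mm behind it; z points along the fingers, y is the line along which they close (so a half turn about z gives the same grasp; the last joint's range is limited). The gripper opens to 85 mm and grips with 20 to 120 N. Pads are 22 mm wide; open, the fingers measure 114 mm over their backs; the gripper's body (76 mm by 85 mm) begins 54 mm behind the grasp point. The pads swing forward as they close: fully open they stand 13 mm farther back than shut.
Start: joints at [-1.401, 0.181, 1.607, -0, 1.354, -0.206], TCP at [211.051, -534.882, 210.288] pointing down, gripper open.
Joint ranges: [-2.99, 2.99], [-0.89, 2.07], [0.3, 2.58], [-1.14, 4.28], [0, 2.63], [-3.12, 3.12]. Speed limits (rad/s): [2.57, 2.57, 3.01, 3.14, 3.14, 3.14].

### API

Orientations are given as a 3x3 rotation matrix whose columns are the frame's x, y, z axes.
In Python, from cell import sense, get_image, r gives the robot as it stands.
- The arm moves only by the shell command python3 -m inch 'ROWS' [OPENING] [FORCE]. ROWS is JSON, a list that holds one entry, the list of rows, each a list of 4 numbers: the shift along the tool's x, y, z in m, then the turn about the tool's z in degrees. In form: [[[tx, ty, tz, turn], ...]]. A call has 1 to 20 rows; each row is the pose to reach, as a shift and turn from the pose commanded when the call began, along the tool's axes at that moment; what a row does not reach only later rows make up. A row lasts 1/8 s, in which the tool goes at most 62.5 mm and 10.7 degrees, less where a joint would pass 70% of its speed; a pose out of reach is approached as far as the arm can. A call with a gripper value outside its range is refused whole. OPENING is the finger opening in m, from 0 to 0.0854, set as the call begins (- or left out, the last holds). The fingers move at their own pace and stop on an object; FORCE is the grip in N (left out, the last holds). Time passes only in rows, so rows that repeat a pose let the fingers close. It gives the time, the measured TCP pose, the force, the opening and the grip force at its end, in the units of the state.
- sense(): the state, without advancing time (a new reading comes with each control period).
- get_image(name): name is "scene" or "top" or "wrist"; returns a dict with "color" (480x640x3 uint8, red, green, blue), "z_map" (480x640 float32, mm along the optical axis (not along the pixel's ray), 0 where there is no reading), "mtx" (3x3 intrinsics, pixels), "k1" (the pictures are not rectified: a ray, as slopes to the right and down, at radius r is drawn at 1 + k1 r^2 times it, then the intrinsics apply), "origin" and "orientation" of the camera in the world. Camera axes: x right, y down, z forward; pixel columns grow to the right and rows downward; lengths in mm; the calibration is good to about 2 mm. A picture is of the moment at which its call begins.
- r.job_done(): hands the job in; it is judged then, once.
The state is a dict: "t": time; "qpos": joint angles; "qvel": joint speeds; "tau": joint torques, N m; "position": TCP position; "ee_rot": TCP orientation; "force": force on the tool from outside, world axes, zero at the start; "torque": the same for the moment, N m; "width": finger opening in mm; "gripper_force": force on a finger pad.
Only numpy, scipy, OpenCV 4.12 (cv2) and the standard library are available. Lean on these libraries where they do the work, as an engineer would, in place of code of your own. Each camera call takes 0.05 s, during which the arm holds its last target. There are 200 camera calls.

### The job

Unlock the specimen box and open its drawer: by the small knob on the dial, turn clockwise (seen from above) at least two whole turns and on to a stop at 14, then anticlockwise, passing 6 once and stopping at 6 the second time, then clockwise again until the dial comes gently up against its stop and the bolt is drawn. Then pull the drawer all the way out and let go. Do not force the dial against its stop, and leave the things on and round the box where they are.

Things in the scene. Friction and masses are not known exactly. Their poses are not given: they have to be found in the camera images.
- safe: Grey steel lock box, fixed to the bench: 240 mm deep, 260 wide, 120 high, its drawer front on the -x side. Origin on the bench under the dial's axis, 66 mm behind the front of the box; z up. On top: a flat black scale ring, 116 across and 8 high, with the dial in it. The hidden wheels must be picked up in turn, so turns and passes count; each number must be met within half a division.
- dial_axis (a point): Centre of the aluminium dial (90 mm across), on its axis, at its upper face, 134 mm above the bench. +x points to 0 of the scale: a long line beside a steel diamond, on the side away from the drawer. The fixed scale has 20 lines, 18 degrees apart, numbered clockwise from above: 5 at -y, 10 towards the drawer, 15 at +y (those long). The number dialled is the one the knob stands at.
- knob_grip (a point): Black knob on the dial, 15 mm across, 30 tall, 33 mm from the dial's axis, free to spin on its pin: it is carried round without turning the hand. Point on its axis, 8 mm below its top, 26 above the dial. Turning takes 1 to 4 N; on the last move, from about 11, drawing the bolt takes 4 to 9 N, up to a dead stop anywhere from 12 to 14.5 (it differs): 10 to 15 N is ample, over 20 is forcing it.
- bolt_stop: Steel pin fixed inside the lock, under the top plate, which the bolt comes up against. Not to be reached; it bears the force when the dial is leaned on its stop.
- handle (a point): Middle of the drawer's bar handle: 11 mm thick, 110 long along the box's y, 35 mm in front of the drawer front, 96 mm above the bench. Nothing stands in the 30 mm gap behind it.
- drawer (a joint): How far the drawer is out, m: 0 shut, 0.08 at its stop; it slides to the box's -x, with 3 to 5 N of drag. Locked, it gives 4 mm at most.
- petri: Closed clear petri dish, 86 mm across, 14 high, lying on top of the box behind the dial. Origin under its centre.
- vial: Amber glass vial with a cork, 24 mm across, 54 high, standing on top of the box behind the dial. Origin under its centre.
- wash_bottle: White wash bottle with an orange spout, 64 mm across, 165 high, standing on the bench to the left (+y) of the box. Origin under its centre.
- tape: Roll of tape, 90 mm across, 22 high, lying on the bench to the right (-y) of the box. Origin under its centre.
- eraser: Eraser in a sleeve, 42 x 18 x 12 mm, on the bench to the left (+y) of the box. Origin under its centre.
- swab_cup: Clear cup of swabs, 68 mm across, 125 high, on the bench to the right (-y) of the box. Origin under its centre.

How it is judged (in metres and radians):
At the end, for the whole second after the job is handed in: The drawer is out to its stop (at least 70 mm of its 80), at rest and let go (value of joint drawer above 0.07 m and velocity of joint drawer between -0.01 and 0.01 m/s); the robot touches nothing.
It fails at once if the dial is forced against its stop: the stop pin in the lock bears more than 12 N (contact force between bolt_stop and anything else above 12 N).
It fails at once if a thing on or beside the box is shifted by more than 15 mm (distance of any of petri, vial, wash_bottle, tape, eraser, swab_cup from where it was at the start of the episode above 0.015 m).
It also fails if it takes over 72 s, if anything falls off the work surface, if the arm or the gripper's body presses on something with over 40 N, if the wrist force passes 120 N, or if a joint passes its speed limit or range.

## Working session

There is one attempt and no reset: what is moved stays moved. The work goes in short steps, Python scripts to look and compute and a shell command to move; the robot and the scene stay as the last step left them, time stands still between calls to the robot, and variables do not carry over. Pictures are saved under pics/ and viewed, at most 10 in all, crops included, and the job is handed in when it is done.

```bash
ls; mkdir -p pics; python3 - <<'E'
from cell import sense,get_image
import cv2,numpy as np
s=sense();print(s)
for n in("scene","top"):
    d=get_image(n);cv2.imwrite(f"pics/{n}0.png",d["color"][:,:,::-1]);np.savez(f"pics/{n}0.npz",**d);print(n,d["mtx"].tolist(),d["k1"],d["origin"],d["orientation"].tolist() if hasattr(d["orientation"],'tolist') else d["orientation"])
E
```

```text
pics
{'t': 0.0, 'qpos': array([-1.40130506e+00,  1.81520022e-01,  1.60798387e+00,  5.46682665e-06,
        1.35379373e+00, -2.06287273e-01]), 'qvel': array([ 2.20189174e-04, -2.64240809e-04,  1.44302305e-03, -4.66225529e-04,
       -2.41667326e-05,  1.49803843e-03]), 'tau': array([-6.50547213e-05, -4.44868755e+01, -3.51343417e+01, -3.28330007e-04,
        9.17338009e-03,  4.25478106e-06]), 'position': array([ 210.94952156, -534.29248813,  209.40765992]), 'ee_rot': array([[ 9.30222668e-01,  3.66995516e-01, -2.82333682e-04],
       [ 3.66995453e-01, -9.30221216e-01,  1.68143884e-03],
       [ 3.54447734e-04, -1.66772770e-03, -9.99998547e-01]]), 'force': array([-0.29327824,  0.45718148, -0.68725675]), 'torque': array([ 0.03367281,  0.05743102, -0.00890782]), 'gripper_force': 0.0, 'width': 85.12688242841254}
scene [[476.2405153665894, 0.0, 321.76935848702107], [0.0, 476.2405153665894, 236.86191927422522], [0.0, 0.0, 1.0]] -0.09493757083548253 [ 826.37527327 -537.60802863  698.02045163] [[0.9596729253456305, 0.18642151085321215, -0.21041600853966821], [0.2811142028826869, -0.6407474923439367, 0.7144350607246179], [-0.0016374663940230958, -0.7447749132094627, -0.6673137548092694]]
top [[479.3689487124287, 0.0, 316.8507250203048], [0.0, 479.3689487124287, 230.94211556079762], [0.0, 0.0, 1.0]] -0.1127803609558674 [498.46348356  60.9804409  947.24337309] [[0.0018314634285769476, -0.9844805225374261, 0.17548431977286805], [-0.999595903231954, -0.006780264799219686, -0.027605402571713095], [0.028366811304827096, -0.17536284884116388, -0.9840951149470804]]
```

View pics/scene0.png

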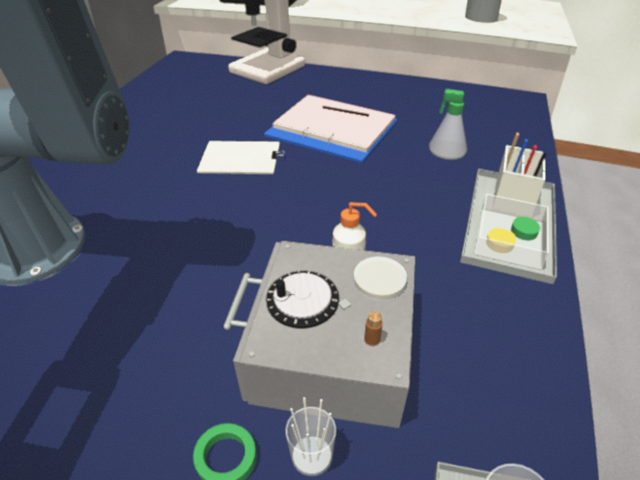

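View pics/top0.png

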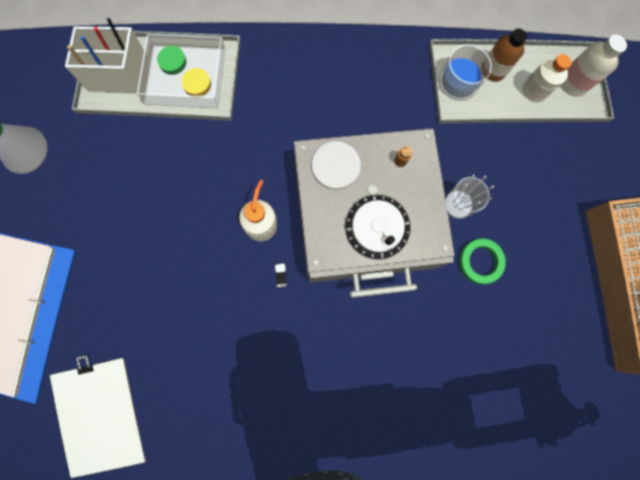

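The scene view shows the box with the dial near (303,297), the knob near (281,288) and the handle near (238,302). In the top view the dial is at (378,226), the knob at about (389,240), and the handle runs from (352,293) to (415,288).

```bash
cat > h.py <<'E'
import numpy as np,cv2
def world(d,uv=None,z=None):
    """world points of pixels (N,2), from z_map or given world height z"""
    K=d["mtx"];k1=float(d["k1"])
    if uv is None:
        v,u=np.mgrid[0:480,0:640];uv=np.stack([u.ravel(),v.ravel()],1)
    uv=np.asarray(uv,float)
    s=cv2.undistortPoints(uv.reshape(-1,1,2),K,np.array([k1,0,0,0.])).reshape(-1,2)
    ray=np.c_[s,np.ones(len(s))]@np.asarray(d["orientation"]).T
    o=np.asarray(d["origin"])
    if z is None:
        i=np.round(uv).astype(int);L=d["z_map"][i[:,1],i[:,0]]
    else: L=(z-o[2])/ray[:,2]
    return o+ray*L[:,None]
def pix(d,P):
    R=np.asarray(d["orientation"]);c=(np.atleast_2d(P)-d["origin"])@R;s=c[:,:2]/c[:,2:]
    s=s*(1+float(d["k1"])*(s**2).sum(1,keepdims=True));return s@d["mtx"][:2,:2].T+d["mtx"][:2,2]
E
python3 - <<'E'
from h import *
for n in("scene","top"):
    d=dict(np.load(f"pics/{n}0.npz"));W=world(d);z=W[:,2];ok=d["z_map"].ravel()>0
    # rough dial centre from top view
    c0=world(dict(np.load("pics/top0.npz")),[[378,226]],134)[0]
    near=ok&(np.hypot(*(W-c0)[:,:2].T)<300)
    top=near&(abs(z-120)<4)
    h,e=np.histogram(z[near&(z>85)&(z<175)],bins=np.arange(85,176,3));print(n,c0,list(zip(e.astype(int),h)))
    T=W[top];r=cv2.minAreaRect(T[:,:2].astype(np.float32));print("top rect",r,np.median(T[:,2]))
    dl=near&(abs(z-134)<3)&(np.hypot(*(W-c0)[:,:2].T)<50);D=W[dl]
    print("dial",cv2.minEnclosingCircle(D[:,:2].astype(np.float32)),np.median(D[:,2]),D[:,:2].mean(0))
    kn=near&(z>150)&(z<172)&(np.hypot(*(W-c0)[:,:2].T)<55);k=W[kn];print("knob",len(k),k.mean(0),k.min(0),k.max(0))
    hd=near&(z>85)&(z<108)&(W[:,0]<c0[0]-75)&(abs(W[:,1]-c0[1])<90);H=W[hd]
    print("handle",len(H),cv2.minAreaRect(H[:,:2].astype(np.float32)),np.percentile(H[:,2],[5,50,95]),H.min(0),H.max(0))
E
```

```text
scene [652.93130256 -68.0560046  134.        ] [(np.int64(85), np.int64(312)), (np.int64(88), np.int64(263)), (np.int64(91), np.int64(285)), (np.int64(94), np.int64(352)), (np.int64(97), np.int64(539)), (np.int64(100), np.int64(419)), (np.int64(103), np.int64(248)), (np.int64(106), np.int64(239)), (np.int64(109), np.int64(236)), (np.int64(112), np.int64(310)), (np.int64(115), np.int64(1947)), (np.int64(118), np.int64(11928)), (np.int64(121), np.int64(1234)), (np.int64(124), np.int64(543)), (np.int64(127), np.int64(913)), (np.int64(130), np.int64(855)), (np.int64(133), np.int64(2666)), (np.int64(136), np.int64(214)), (np.int64(139), np.int64(45)), (np.int64(142), np.int64(41)), (np.int64(145), np.int64(42)), (np.int64(148), np.int64(38)), (np.int64(151), np.int64(47)), (np.int64(154), np.int64(50)), (np.int64(157), np.int64(91)), (np.int64(160), np.int64(63)), (np.int64(163), np.int64(49)), (np.int64(166), np.int64(73)), (np.int64(169), np.int64(39)), (np.int64(172), np.int64(104))]
top rect ((705.16357421875, -69.55389404296875), (250.82823181152344, 432.24237060546875), 6.6557321548
[... 1407 characters left out ...]
.int64(166), np.int64(55)), (np.int64(169), np.int64(37)), (np.int64(172), np.int64(68))]
top rect ((703.6234130859375, -60.08335876464844), (250.64923095703125, 446.9776916503906), 6.292590141296387) 119.13962416243606
dial ((651.770751953125, -66.69612884521484), 48.25691223144531) 133.83076903931726 [655.52370812 -66.53508963]
knob 80 [624.83131235 -82.36263151 164.7727862 ] [618.20118206 -89.62774792 150.0241753 ] [632.05428751 -76.00264488 170.31974146]
handle 598 ((557.2520141601562, -59.80047607421875), (40.9047966003418, 158.18069458007812), 6.095745086669922) [ 95.19978571  99.55035005 102.79817093] [ 533.64013526 -139.91156692   85.16247517] [577.89446696  20.94682543 107.94171292]
```

```bash
python3 -m inch '[[[0.04,-0.02,-0.06,-8],[0.09,-0.042,-0.12,-18],[0.14,-0.065,-0.12,-28],[0.19,-0.089,-0.12,-38],[0.24,-0.112,-0.12,-48],[0.29,-0.135,-0.12,-58],[0.34,-0.159,-0.12,-68],[0.39,-0.182,-0.12,-75],[0.44,-0.206,-0.12,-75],[0.49,-0.229,-0.12,-75],[0.54,-0.252,-0.12,-75],[0.57,-0.266,-0.12,-75],[0.583,-0.272,-0.12,-75],[0.583,-0.272,-0.12,-75],[0.583,-0.272,-0.12,-75]]]' 0.04 20
python3 - <<'E'
from cell import sense,get_image
import cv2,numpy as np
from h import *
d=get_image("wrist");cv2.imwrite("pics/wrist1.png",d["color"][:,:,::-1]);np.savez("pics/wrist1.npz",**d)
print(d["origin"],d["orientation"],pix(d,[[653,-68,134]]))
E
```

```text
t: 1.98
position: [652.9, -69.1, 330.3]
ee_rot: [[-0.113, 0.994, -0.0], [0.994, 0.113, -0.0], [-0.0, -0.001, -1.0]]
force: [-0.1, 0.4, -0.4]
width: 39.9
gripper_force: 0.0
[643.93610876   5.42866591 493.67619861] [[ 9.93780833e-01  1.06462666e-01  3.26398149e-02]
 [ 1.11353127e-01 -9.49147521e-01 -2.94481689e-01]
 [-3.71306196e-04  2.96284803e-01 -9.55099564e-01]] [[321.60513415 206.49619423]]
```

View pics/wrist1.png

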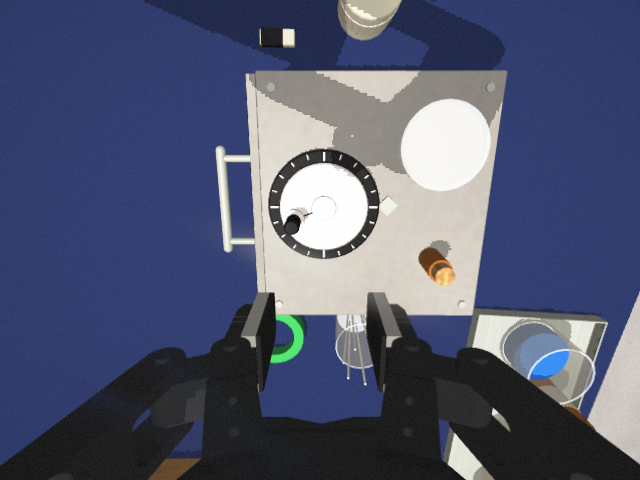

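The wrist view shows the dial centre at about (323,207), the knob top near (291,227), the steel diamond at (388,206), and the handle bar from (221,150) to (228,248).

```bash
python3 - <<'E'
from h import *
d=dict(np.load("pics/wrist1.npz"));g=cv2.cvtColor(d["color"],cv2.COLOR_RGB2GRAY)
c=np.array([653,-68.]);W=world(d,z=128.)[:,:2].reshape(480,640,2)
# ring outer edge: radial scan for dark->light
pts=[]
dark=(g<60).astype(np.uint8)
n,l,st,ce=cv2.connectedComponentsWithStats(dark)
i=np.bincount(l[150:260,265:385][dark[150:260,265:385]>0]).argmax();print(st[i])
cn=max(cv2.findContours((l==i).astype(np.uint8),cv2.RETR_EXTERNAL,cv2.CHAIN_APPROX_NONE)[0],key=len).reshape(-1,2)
P=world(d,cn,128.)[:,:2]
for _ in range(4):
    A=np.c_[2*P,np.ones(len(P))];s=np.linalg.lstsq(A,(P**2).sum(1),rcond=None)[0];c=s[:2];R=np.sqrt(s[2]+c@c)
    P=P[abs(np.hypot(*(P-c).T)-R)<2]
print("ring centre",c,R,len(P))
# scale lines: intensity vs angle at r 48..57
a=np.deg2rad(np.arange(0,360,.25));prof=0
for r in np.arange(50,56,1.):
    q=pix(d,np.c_[c[0]+r*np.cos(a),c[1]+r*np.sin(a),0*a+128]).astype(np.float32)
    prof=prof+cv2.remap(g,q[:,0],q[:,1],cv2.INTER_LINEAR).ravel().astype(float)
f=np.fft.fft(prof)[20];print("yaw mod 18",np.rad2deg(-np.angle(f))/20%18)
dm=world(d,[[388,206]],120.)[0][:2]-c;print("diamond angle",np.degrees(np.arctan2(dm[1],dm[0])))
for z in(164,):
    k=world(d,[[291,228]],z)[0];print("knob top",k)
Wm=world(d);z=Wm[:,2];kn=(z>150)&(z<172)&(np.hypot(*(Wm[:,:2]-c).T)<50);K=Wm[kn];print("knob z",K.mean(0),np.percentile(K[:,2],[10,50,90]),"rel",K.mean(0)[:2]-c)
print("handle ends",world(d,[[221,150],[228,248]],101.))
print("handle z",world(d,[[222,165],[224,190],[226,220],[227,235]]))
for n,z0,u in(("vial",174,[443,277]),("petri",134,[445,145])):print(n,world(d,[u],z0))
E
```

```text
[ 269  149  110  108 1772]
ring centre [653.0556764  -70.11685077] 53.569338499508696 121
yaw mod 18 6.332748927684544
diamond angle 6.192544263907752
knob top [625.61585638 -85.7955435  164.        ]
knob z [625.98764591 -82.26353308 165.37289896] [156.43059021 167.47051749 168.80952649] rel [-27.06803048 -12.14668231]
handle ends [[ 540.86003506  -26.14233949  101.        ]
 [ 552.0169807  -135.11566793  101.        ]]
handle z [[ 542.35707773  -41.69024242  100.97845382]
 [ 545.55550479  -68.26209718  101.91903155]
 [ 548.61645334 -102.10879099  100.99433525]
 [ 550.21731352 -119.75907398  100.50383414]]
vial [[ 775.79623054 -115.3562173   174.        ]]
petri [[764.90371211   5.31921715 134.        ]]
```

```bash
cat > m.py <<'E'
from h import *
def ring(d,c=(653,-69)):
    g=cv2.cvtColor(d["color"],cv2.COLOR_RGB2GRAY);c=np.array(c,float)
    a=np.deg2rad(np.arange(0,360,3.));out=[]
    for _ in range(3):
        E=[];I=[]
        for t in a:
            r=np.arange(40,66,.25);q=pix(d,np.c_[c[0]+r*np.cos(t),c[1]+r*np.sin(t),0*r+128]).astype(np.float32)
            p=cv2.remap(g,q[:,0],q[:,1],cv2.INTER_LINEAR).ravel().astype(float)
            s=np.gradient(cv2.GaussianBlur(p[None],(0,0),3)[0]);i=52+s[52:].argmax()
            if s[i]>3:E.append(c+r[i]*np.array([np.cos(t),np.sin(t)]))
        P=np.array(E)
        for _ in range(4):
            A=np.c_[2*P,np.ones(len(P))];s=np.linalg.lstsq(A,(P**2).sum(1),rcond=None)[0];c=s[:2];R=np.sqrt(s[2]+c@c);P=P[abs(np.hypot(*(P-c).T)-R)<1.5]
    return c,R,len(P)
def knob(d,c):
    g=cv2.cvtColor(d["color"],cv2.COLOR_RGB2GRAY);W=world(d);z=W[:,2]
    m=((z>163)&(z<172)&(np.hypot(*(W[:,:2]-c).T)<50)&(g.ravel()<90));P=world(d,z=168.)[m];return P[:,:2].mean(0),m.sum(),cv2.minAreaRect(P[:,:2].astype(np.float32))[1]
E
python3 - <<'E'
from m import *
for n in("wrist1","top0","scene0"):
    d=dict(np.load(f"pics/{n}.npz"));c,R,N=ring(d);k,m,s=knob(d,c);v=k-c
    print(n,c,R,N,"knob",k,m,s,"r",np.hypot(*v),"ang",np.degrees(np.arctan2(v[1],v[0])), "n",((6.3-np.degrees(np.arctan2(v[1],v[0])))/18)%20)
E
```

```text
wrist1 [654.94770015 -68.55300412] 57.63997003447155 120 knob [625.83708694 -83.05042807] 186 (13.176278114318848, 14.637741088867188) r 32.52081029850197 ang -153.52616143099343 n 8.879231190610746
top0 [653.83634202 -67.78211874] 57.691049256949434 119 knob [623.86529719 -82.30482101] 35 (9.347305297851562, 10.838631629943848) r 33.304240110161295 ang -154.14713172031816 n 8.913729540017677
scene0 [657.06254218 -73.23184525] 58.62032172824221 106 knob [626.85870525 -87.6163215 ] 59 (12.084413528442383, 16.55213737487793) r 33.454221287625124 ang -154.53403125718057 n 8.935223958732255
```

```bash
python3 -m inch '[[[-0.005,-0.015,0.03,0],[-0.0107,-0.0288,0.07,0],[-0.0107,-0.0288,0.11,0],[-0.0107,-0.0288,0.13,0],[-0.0107,-0.0288,0.13,0],[-0.0107,-0.0288,0.13,0]]]'
python3 - <<'E'
from cell import sense,get_image
from m import *
d=get_image("wrist");cv2.imwrite("pics/wrist2.png",d["color"][:,:,::-1]);np.savez("pics/wrist2.npz",**d)
c,R,N=ring(d,(654.5,-68.5));print(c,R,N,knob(d,c));s=sense();print(s["position"],s["ee_rot"])
E
```

```text
t: 2.78
position: [627.3, -82.3, 202.3]
ee_rot: [[-0.114, 0.994, 0.003], [0.994, 0.114, -0.001], [-0.001, 0.003, -1.0]]
force: [0.7, -0.1, 0.8]
width: 40.2
gripper_force: 0.0
[654.62342755 -68.60350667] 57.41581124638748 115 (array([625.78969292, -78.72032406]), np.int64(179), (7.1824445724487305, 13.75628662109375))
[627.43939518 -82.29882665 202.57143179] [[-0.11373612  0.99350511  0.003418  ]
 [ 0.99350983  0.11374058 -0.00113886]
 [-0.00152023  0.00326629 -0.99999351]]
```

View pics/wrist2.png

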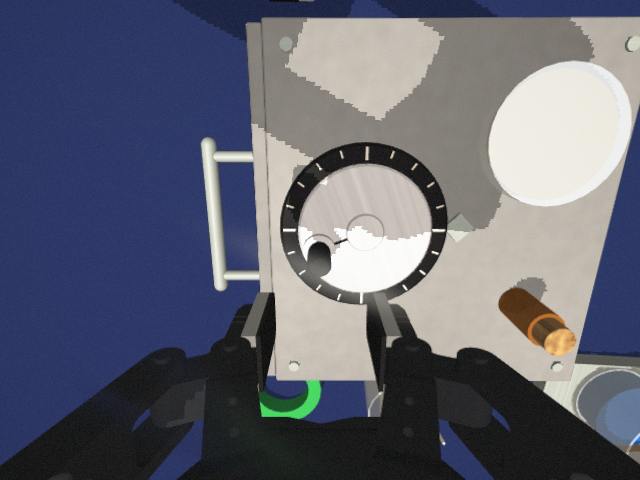

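Picture 4 shows the knob at (319,262), centred between the two fingertips at x≈268 and 372. I'll descend and grip.

```bash
python3 -m inch '[[[0,-0.001,0.02,0],[0,-0.001,0.04,0],[0,-0.001,0.04,0]]]'; python3 -m inch '[[[0,0,0,0],[0,0,0,0],[0,0,0,0],[0,0,0,0],[0,0,0,0]]]' 0 25
```

```text
t: 3.2
position: [623.1, -81.2, 156.9]
ee_rot: [[-0.114, 0.993, -0.005], [0.993, 0.114, 0.002], [0.002, -0.005, -1.0]]
force: [0.1, 1.4, 0.4]
width: 40.1
gripper_force: 0.0
t: 3.82
position: [625.2, -81.9, 160.5]
ee_rot: [[-0.114, 0.994, 0.0], [0.994, 0.114, -0.0], [-0.0, 0.0, -1.0]]
force: [-0.1, 0.1, 0.4]
width: -0.2
gripper_force: 0.0
```

```bash
python3 - <<'E'
from cell import sense,get_image
from m import *
ims=[]
for n in("wrist","scene","top"):
    d=get_image(n);np.savez(f"pics/{n}3.npz",**d);c=pix(d,[[625,-82,160]])[0].astype(int);print(n,c)
    x,y=np.clip(c[0]-100 if n=="wrist" else c[0]-50,0,440),np.clip(c[1]-100 if n=="wrist" else c[1]-50,0,280)
    w=200 if n=="wrist" else 100
    ims.append(cv2.resize(d["color"][y:y+w,x:x+w,::-1],(260,260),interpolation=cv2.INTER_CUBIC))
cv2.imwrite("pics/c3.png",np.hstack(ims))
E
```

```text
wrist [321 288]
scene [279 283]
top [388 239]
```

View pics/c3.png

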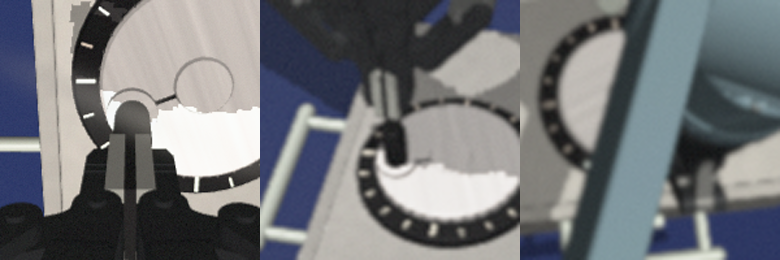

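The fingers closed fully (−0.2 mm), so the grasp missed. In both the wrist and scene crops the knob lies in front of the pads. I'll check this with depth.

```bash
python3 - <<'E'
from m import *
for n in("wrist3","scene3"):
    d=dict(np.load(f"pics/{n}.npz"));c=pix(d,[[625,-82,160]])[0].astype(int)
    W=world(d).reshape(480,640,3)
    for dv in range(-30 if n=="wrist3" else -24,40 if n=="wrist3" else 20,3):
        v=c[1]+dv;print(n,v,d["color"][v,c[0]],W[v,c[0]].round())
    print("tip px",pix(d,[[625,-82,143],[625,-71,143],[625,-93,143]]).round())
E
```

```text
wrist3 258 [190 182 175] [624. -74. 139.]
wrist3 261 [198 188 182] [624. -76. 138.]
wrist3 264 [198 187 182] [624. -78. 138.]
wrist3 267 [87 85 81] [624. -77. 144.]
wrist3 270 [93 91 87] [624. -77. 149.]
wrist3 273 [101  99  94] [624. -77. 153.]
wrist3 276 [100  98  94] [624. -77. 157.]
wrist3 279 [97 95 90] [624. -77. 161.]
wrist3 282 [87 83 81] [624. -77. 164.]
wrist3 285 [76 74 70] [624. -78. 166.]
wrist3 288 [68 68 63] [624. -79. 167.]
wrist3 291 [61 59 56] [623. -71. 187.]
wrist3 294 [44 42 41] [623. -71. 189.]
wrist3 297 [38 36 31] [624. -72. 190.]
wrist3 300 [35 33 32] [623. -71. 194.]
wrist3 303 [31 28 26] [623. -71. 198.]
wrist3 306 [24 21 19] [624. -72. 199.]
wrist3 309 [23 22 23] [624. -72. 202.]
wrist3 312 [25 19 23] [624. -72. 204.]
wrist3 315 [25 24 24] [623. -71. 208.]
wrist3 318 [22 19 23] [624. -72. 208.]
wrist3 321 [28 28 24] [623. -71. 212.]
wrist3 324 [17 16 16] [624. -72. 212.]
wrist3 327 [20 21 16] [623. -71. 215.]
tip px [[321. 275.]
 [324. 256.]
 [319. 293.]]
scene3 259 [39 41 42] [633. -95. 227.]
scene3 262 [118 118 112] [631. -91. 217.]
scene3 265 [134 135 129] [631. -93. 212.]
scene3 268 [146 146 140] [630. -92. 205.]
scene3 271 [149 148 141] [631. -93. 200.]
scene3 274 [148 147 140] [630. -93. 194.]
scene3 277 [140 140 134] [629. -92. 186.]
scene3 280 [32 34 33] [625. -83. 168.]
scene3 283 [32 34 31] [627. -89. 169.]
scene3 286 [35 36 36] [628. -91. 165.]
scene3 289 [30 32 33] [627. -91. 158.]
scene3 292 [26 27 26] [627. -91. 151.]
scene3 295 [32 32 31] [627. -93. 146.]
scene3 298 [232 228 225] [626. -92. 138.]
scene3 301 [214 211 206] [627. -95. 135.]
tip px [[280. 291.]
 [283. 286.]
 [278. 296.]]
```

```bash
python3 - <<'E'
from m import *
from cell import sense
s=sense();print(s["t"],s["position"],s["width"],s["force"])
for n in("wrist1","wrist2","wrist3"):
    d=dict(np.load(f"pics/{n}.npz"));print(n,d["origin"])
    W=world(d);b=W[(W[:,2]>5+ (180 if n=="wrist1" else 100))&(np.hypot(W[:,0]-d["origin"][0],W[:,1]-d["origin"][1]+75)<60)]
    print(np.percentile(b[:,2],[0,1,5]))
E
```

```text
3.975 [625.1429391  -81.91500636 160.32047045] 0.13364665449076568 [-0.12296314 -0.00361622 -0.32806909]
wrist1 [643.93610876   5.42866591 493.67619861]
[351.98319704 362.06146893 379.8497206 ]
wrist2 [617.70298594  -7.7305061  365.6411591 ]
[114.17113126 116.59236973 119.71035115]
wrist3 [616.0626702   -7.47073412 323.8744251 ]
[113.89310633 116.4509285  119.57258354]
```

Depth from both views puts the fingertips at z≈185 with the TCP reading 160. The tips are therefore about 25 mm behind the TCP, not 17 mm ahead, and the fingers closed above the knob. I'll reopen, go about 40 mm lower while watching the force, and close again.

```bash
python3 -m inch '[[[-0.002,0,0,0],[-0.002,0,0,0],[-0.002,0,0,0],[-0.002,0,0,0],[-0.002,0,0.01,0],[-0.002,0,0.02,0],[-0.002,0,0.028,0],[-0.002,0,0.034,0],[-0.002,0,0.038,0],[-0.002,0,0.038,0]]]' 0.04 25
python3 - <<'E'
from cell import get_image
from m import *
d=get_image("scene");np.savez("pics/scene4.npz",**d);W=world(d).reshape(480,640,3)
e=get_image("wrist");np.savez("pics/wrist4.npz",**e)
a=cv2.resize(d["color"][225:345,210:370,::-1],(400,300),interpolation=cv2.INTER_CUBIC);b=cv2.resize(e["color"][180:420,160:480,::-1],(400,300));cv2.imwrite("pics/c4.png",np.hstack([a,b]))
E
```

```text
t: 5.22
position: [625.2, -83.8, 122.0]
ee_rot: [[-0.114, 0.994, -0.0], [0.994, 0.114, 0.0], [0.0, -0.0, -1.0]]
force: [-1.1, -0.5, 0.7]
width: 40.2
gripper_force: 0.0
```

View pics/c4.png

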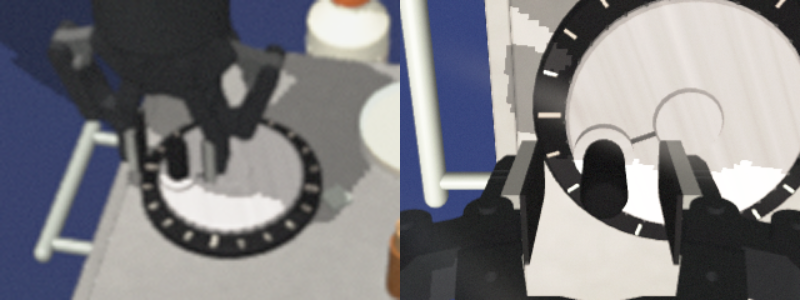

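Both crops show the knob standing between the open pads, in the wrist crop at about (605,180) with pads at x≈525 and 675. I'll close on it.

```bash
python3 -m inch '[[[0,0,0,0],[0,0,0,0],[0,0,0,0],[0,0,0,0],[0,0,0,0]]]' 0 25
```

```text
t: 5.95
position: [626.1, -83.8, 122.8]
ee_rot: [[-0.114, 0.994, 0.002], [0.994, 0.114, 0.0], [-0.0, 0.002, -1.0]]
force: [4.9, 2.4, 2.3]
width: 14.0
gripper_force: 25.8
```

```bash
python3 -m inch '[[[0.0015,-0.0003,0,0],[0.0117,-0.0019,0,0],[0.0219,-0.0003,0,0],[0.0311,0.0044,0,0],[0.0384,0.0117,0,0],[0.0431,0.0209,0,0],[0.0447,0.0311,0,0],[0.0447,0.0311,0,0],[0.0447,0.0311,0,0]]]'
python3 - <<'E'
from cell import sense
import numpy as np
s=sense();p=s["position"][:2];v=p-[654.7,-68.6];t=s["ee_rot"][:2,:2].T;print(p,np.hypot(*v),"tool",t@v,"F tool",t@s["force"][:2],s["force"],s["gripper_force"],s["width"])
E
```

```text
t: 7.08
position: [651.7, -35.9, 122.8]
ee_rot: [[-0.114, 0.993, 0.001], [0.993, 0.114, -0.001], [-0.001, 0.001, -1.0]]
force: [3.0, -3.2, 5.5]
width: 13.8
gripper_force: 26.1
[651.72092633 -35.9442206 ] 32.791383136431385 tool [32.78253732  0.76134503] F tool [-3.48568003  2.63334756] [ 3.01337851 -3.16291804  5.48594684] 26.114639201550744 13.83153550876513
```

```bash
cat > st.py <<'E'
from cell import sense
import numpy as np
s=sense();p=s["position"][:2];t=s["ee_rot"][:2,:2].T;v=t@(p-[654.7,-68.6]);print(s["t"],"tool",v,"r",np.hypot(*v),"n",np.degrees(np.arctan2(-v[0],v[1]))/18%20,"Ftool",t@s["force"][:2],"Fz",s["force"][2],"grip",s["gripper_force"],s["width"])
E
python3 -m inch '[[[-0.0012,0.0107,0,0],[-0.0059,0.0199,0,0],[-0.0132,0.0272,0,0],[-0.0224,0.0319,0,0],[-0.0326,0.0335,0,0],[-0.0428,0.0319,0,0],[-0.052,0.0272,0,0],[-0.0593,0.0199,0,0],[-0.064,0.0107,0,0],[-0.0656,0.0005,0,0],[-0.0656,0.0005,0,0]]]' |grep force; python3 st.py
```

```text
force: [-1.3, -3.8, 6.8]
gripper_force: 26.2
8.45 tool [-33.19813484   0.08289995] r 33.19823834551398 n 4.992051415379039 Ftool [-3.62162728 -1.68879402] Fz 6.796515810674826 grip 26.2369249277981 13.777497988802855
```

```bash
python3 -m inch '[[[0.0009,-0.0102,0,0],[0.0056,-0.0194,0,0],[0.0129,-0.0267,0,0],[0.0221,-0.0314,0,0],[0.0323,-0.033,0,0],[0.0425,-0.0314,0,0],[0.0517,-0.0267,0,0],[0.059,-0.0194,0,0],[0.0637,-0.0102,0,0],[0.0653,0,0,0],[0.0637,0.0102,0,0],[0.059,0.0194,0,0],[0.0517,0.0267,0,0],[0.0425,0.0314,0,0],[0.0323,0.033,0,0],[0.0221,0.0314,0,0],[0.0129,0.0267,0,0],[0.0056,0.0194,0,0],[0.0009,0.0102,0,0],[-0.0007,0,0,0]]]' |grep force; python3 st.py
python3 -m inch '[[[0.0016,-0.0102,0,0],[0.0063,-0.0194,0,0],[0.0136,-0.0267,0,0],[0.0228,-0.0314,0,0],[0.033,-0.033,0,0],[0.0432,-0.0314,0,0],[0.0524,-0.0267,0,0],[0.0597,-0.0194,0,0],[0.0644,-0.0102,0,0],[0.0644,-0.0102,0,0],[0.0644,-0.0102,0,0]]]' |grep force; python3 st.py
python3 - <<'E'
from cell import get_image
from m import *
e=get_image("wrist");cv2.imwrite("pics/w5.png",e["color"][150:450,100:500,::-1])
E
```

```text
force: [5.3, 0.2, 5.3]
gripper_force: 26.1
10.95 tool [-33.28529344   1.63632309] r 33.3254904375544 n 4.843643010240272 Ftool [-0.3773042   5.32739599] Fz 5.348981681256944 grip 26.11325205245521 13.842848502742452
force: [2.9, -2.2, 7.9]
gripper_force: 26.3
12.325 tool [31.22523099 -9.23933188] r 32.56348114286345 n 14.084270858821004 Ftool [-2.54897356  2.63206925] Fz 7.919230821624216 grip 26.271896412363276 13.725354420604969
```

View pics/w5.png

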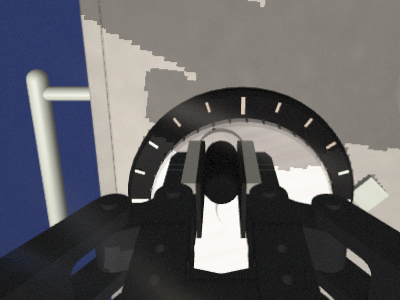

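```bash
python3 -m inch '[[[-0.005,-0.0088,0,0],[-0.0123,-0.0161,0,0],[-0.0215,-0.0208,0,0],[-0.0317,-0.0224,0,0],[-0.0419,-0.0208,0,0],[-0.0511,-0.0161,0,0],[-0.0584,-0.0088,0,0],[-0.0631,0.0004,0,0],[-0.0647,0.0106,0,0],[-0.0631,0.0208,0,0],[-0.0584,0.03,0,0],[-0.0511,0.0373,0,0],[-0.0419,0.042,0,0],[-0.0317,0.0436,0,0],[-0.0215,0.042,0,0],[-0.0123,0.0373,0,0],[-0.005,0.03,0,0],[-0.0003,0.0208,0,0],[0.0013,0.0106,0,0],[-0.0003,0.0004,0,0]]]' |grep force; python3 st.py
python3 -m inch '[[[-0.0047,-0.0092,0,0],[-0.012,-0.0165,0,0],[-0.0212,-0.0212,0,0],[-0.0314,-0.0228,0,0],[-0.0416,-0.0212,0,0],[-0.0508,-0.0165,0,0],[-0.0581,-0.0092,0,0],[-0.0608,-0.0048,0,0],[-0.0621,-0.0019,0,0],[-0.0628,0,0,0],[-0.0628,0,0,0],[-0.0628,0,0,0]]]' |grep force; python3 st.py
python3 - <<'E'
from cell import get_image
from m import *
e=get_image("wrist");cv2.imwrite("pics/w6.png",e["color"][100:450,100:560,::-1])
E
```

```text
force: [4.6, -3.4, 5.3]
gripper_force: 26.1
14.875 tool [31.38408365 -8.80379471] r 32.59551361145915 n 14.129458072807855 Ftool [-3.92865774  4.20887446] Fz 5.3453468230014005 grip 26.11542758764699 13.72969689766666
force: [-1.2, -1.0, 9.6]
gripper_force: 26.5
16.375 tool [-31.43619555  -9.88317587] r 32.95317216684272 n 5.969585772660377 Ftool [-0.8167681  -1.28882374] Fz 9.561162271057762 grip 26.514201358077116 13.85486283626669
```

View pics/w6.png

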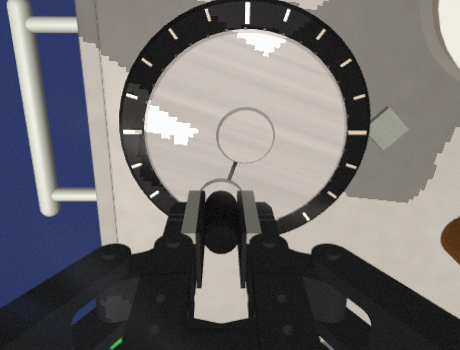

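The crop shows the knob's seat at (220,200) from the dial centre (246,135), which reads about 6.1. I'll go back clockwise to 10.5, then in small steps watching the force.

```bash
python3 -m inch '[[[0.0047,-0.0092,0,0],[0.012,-0.0165,0,0],[0.0212,-0.0212,0,0],[0.0314,-0.0228,0,0],[0.0366,-0.0224,0,0],[0.0366,-0.0224,0,0],[0.0366,-0.0224,0,0]]]' |grep force; python3 st.py
```

```text
force: [1.4, 0.1, 7.2]
gripper_force: 26.4
17.3 tool [  5.81287747 -31.58623049] r 32.11665457044173 n 10.579310137481766 Ftool [-0.09409776  1.37211107] Fz 7.157170830966893 grip 26.400019439170137 14.083109238918292
```

```bash
cat >> st.py <<'E'
u=v/np.hypot(*v);print("tangential resist",-(t@s["force"][:2])@np.array([-u[1],u[0]]), "radial",(t@s["force"][:2])@u)
E
python3 -m inch '[[[0.0025,0.0004,0,0],[0.005,0.0012,0,0],[0.0074,0.002,0,0],[0.0098,0.0032,0,0],[0.0098,0.0032,0,0]]]' |grep force; python3 st.py;  python3 -m inch '[[[0.0022,0.0013,0,0],[0.0044,0.0027,0,0],[0.0044,0.0027,0,0]]]' |grep force; python3 st.py
```

```text
force: [-0.3, -2.4, 7.9]
gripper_force: 26.4
17.925 tool [ 14.37152712 -28.77983726] r 32.168615520765016 n 11.4742084550795 Ftool [-2.34064129 -0.58473037] Fz 7.947469602341094 grip 26.411816423060372 13.932692823343217
tangential resist 2.355300112216481 radial -0.5225635222324307
force: [-1.8, -4.8, 9.4]
gripper_force: 26.5
18.3 tool [ 18.21744079 -26.58243021] r 32.22577764830631 n 11.912420902165085 Ftool [-4.55336942 -2.3729658 ] Fz 9.423276167200232 grip 26.490490108262748 14.031527533078762
tangential resist 5.0974406433831625 radial -0.6166349286506514
```

```bash
for i in 1; do python3 -m inch '[[[0.001,0.0008,0,0],[0.001,0.0008,0,0]]]' >/dev/null; python3 st.py|tail -1; python3 -m inch '[[[0.001,0.0008,0,0],[0.001,0.0008,0,0]]]' >/dev/null; python3 st.py; done
```

```text
tangential resist 6.002342936825754 radial -0.2572476658771392
18.8 tool [ 19.86690091 -25.36803849] r 32.22159413311552 n 12.11478676228753 Ftool [-6.14601541 -5.14258956] Fz 10.308983006869465 grip 26.589504486182705 14.069863886016446
tangential resist 8.009525275372836 radial 0.2593022223846271
```

```bash
python3 -m inch '[[[0.0005,0.0004,0,0],[0.0005,0.0004,0,0]]]' >/dev/null; python3 st.py; python3 -m inch '[[[0.0005,0.0005,0,0],[0.0005,0.0005,0,0]]]' >/dev/null; python3 st.py
```

```text
19.05 tool [ 20.28148454 -25.03517891] r 32.21954062871416 n 12.167311319333917 Ftool [-5.62996847 -4.35105005] Fz 10.60429001604047 grip 26.60713386896532 13.848213783677654
tangential resist 7.113478896635582 radial -0.16309363402935828
19.3 tool [ 20.82015681 -24.62124241] r 32.244139113657326 n 12.234358318817211 Ftool [-5.95793448 -3.88540289] Fz 10.394947739111798 grip 26.626569963991642 13.691291065366705
tangential resist 7.058226791785195 radial -0.8802121717067779
```

```bash
python3 -m inch '[[[0.0005,0.0004,0,0],[0.001,0.0009,0,0],[0.001,0.0009,0,0]]]' >/dev/null; python3 st.py; python3 -m inch '[[[0.0005,0.0005,0,0],[0.0005,0.0005,0,0]]]' >/dev/null; python3 st.py;python3 -m inch '[[[0.0005,0.0005,0,0],[0.0005,0.0005,0,0]]]' >/dev/null; python3 st.py
```

```text
19.675 tool [ 21.83711959 -23.72357625] r 32.243881005653584 n 12.368277910869448 Ftool [-5.33634696 -4.97506924] Fz 10.639894076880253 grip 26.632170234806836 13.939320954735281
tangential resist 7.295598689908856 radial 0.04639602475431337
19.925 tool [ 22.38380556 -23.26640274] r 32.28560434179179 n 12.43846590768891 Ftool [-5.54554009 -4.62648299] Fz 9.842293144962019 grip 26.640139746596105 14.007548689499703
tangential resist 7.20392477013932 radial -0.5107128963997369
20.175 tool [ 22.89707438 -22.75871671] r 32.28366772274164 n 12.5096461981405 Ftool [-5.53894501 -4.97640384] Fz 9.712402981300803 grip 26.644350860151462 14.26307750674612
tangential resist 7.434234893465251 radial -0.4203075945269723
```

```bash
python3 -m inch '[[[0.0007,0.0007,0,0],[0.0007,0.0007,0,0]]]' >/dev/null; python3 st.py; python3 -m inch '[[[0.0006,0.0007,0,0],[0.0006,0.0007,0,0]]]' >/dev/null; python3 st.py;python3 -m inch '[[[0.0006,0.0008,0,0],[0.0006,0.0008,0,0]]]' >/dev/null; python3 st.py
```

```text
20.425 tool [ 23.59479882 -22.02420628] r 32.27661992201294 n 12.609545954987297 Ftool [-4.77833212 -5.47306075] Fz 11.400346845694271 grip 26.638397314818576 13.793717640448184
tangential resist 7.261440016791047 radial 0.24153810884543603
20.675 tool [ 24.18664996 -21.44285307] r 32.32321122838478 n 12.691176152542386 Ftool [-5.36037443 -5.1241158 ] Fz 9.7527275426045 grip 26.67750906664878 13.820739956597652
tangential resist 7.390259431245532 radial -0.6117535035411934
20.925 tool [ 24.50434756 -21.08717651] r 32.328502319566084 n 12.738134024016203 Ftool [-6.91339605 -8.04631283] Fz 12.169823873557707 grip 26.801250095595606 13.828777969427072
tangential resist 10.608398920624376 radial 0.008220585404375313
```

Resistance jumped from 7.4 to 10.6 N with almost no motion, so the stop is probably near 12.75. One small step should confirm it.

```bash
python3 -m inch '[[[0.0003,0.0004,0,0],[0.0003,0.0004,0,0],[0.0003,0.0004,0,0]]]' >/dev/null; python3 st.py
```

```text
21.3 tool [ 24.63399852 -20.96968463] r 32.35060364582512 n 12.755217724484947 Ftool [-7.27616612 -8.33010768] Fz 11.062881402360832 grip 26.876359408779535 13.749802984092463
tangential resist 11.059539201730395 radial -0.14099688852520487
```

```bash
python3 -m inch '[[[0.0003,0.0004,0,0],[0.0003,0.0004,0,0],[0.0003,0.0004,0,0]]]' >/dev/null; python3 st.py
```

```text
21.675 tool [ 24.76467608 -20.80417292] r 32.34351236392533 n 12.77595767222747 Ftool [-7.48370603 -9.20872064] Fz 13.320575504306472 grip 26.95963113626931 13.707950663310715
tangential resist 11.864614260151821 radial 0.19318436911128778
```

```bash
python3 -m inch '[[[0,0,0,0],[0,0,0,0],[0,0,0,0],[0,0,0,0],[0,0,-0.02,0],[0,0,-0.05,0],[0,0,-0.08,0],[0,-0.03,-0.09,0],[0,-0.05,-0.09,0],[0,-0.05,-0.09,0],[0,-0.05,-0.09,0]]]' 0.035
python3 - <<'E'
from cell import get_image
from m import *
e=get_image("wrist");np.savez("pics/wrist7.npz",**e);cv2.imwrite("pics/w7.png",e["color"][:,:,::-1])
d=e;c,R,N=ring(d,(654.7,-68.6));k,_,_=knob(d,c);v=k-c;print(c,R,N,k,"n",((6.3-np.degrees(np.arctan2(v[1],v[0])))/18)%20)
yw=np.deg2rad(6.25);B=np.array([[np.cos(yw),np.sin(yw)],[-np.sin(yw),np.cos(yw)]])
for n in("wrist7","wrist2","wrist1","top0","scene0"):
    d=dict(np.load(f"pics/{n}.npz"));W=world(d);g=cv2.cvtColor(d["color"],cv2.COLOR_RGB2GRAY).ravel()
    b=(W[:,:2]-[654.7,-68.6])@B.T
    m=(W[:,2]>98)&(W[:,2]<106)&(b[:,0]<-96)&(b[:,0]>-120)&(abs(b[:,1])<58)&(g>120)
    print(n,m.sum(),np.median(b[m],0).round(1),np.percentile(b[m],[3,97],axis=0).round(1).tolist(),np.percentile(W[m,2],95))
E
```

```text
t: 23.05
position: [584.8, -50.5, 213.3]
ee_rot: [[-0.114, 0.994, 0.002], [0.994, 0.114, -0.0], [-0.0, 0.002, -1.0]]
force: [0.4, -0.2, -0.2]
width: 35.1
gripper_force: 0.0
[653.87160597 -67.87430864] 57.646020103065815 103 [628.40162073 -46.62297229] n 12.563362984167883
wrist7 1364 [-109.9   18.8] [[-115.3, -43.7], [-98.4, 55.1]] 101.87520527210154
wrist2 2090 [-109.4    6.8] [[-114.9, -53.0], [-98.9, 54.0]] 101.9268951635868
wrist1 992 [-109.4    4.4] [[-114.9, -53.4], [-98.8, 54.5]] 102.07072664427213
top0 369 [-110.5   -2.3] [[-115.7, -53.2], [-99.0, 54.2]] 102.77443483627292
scene0 308 [-108.4   -6.4] [[-113.4, -55.2], [-99.3, 51.8]] 102.16850917206702
```

View pics/w7.png

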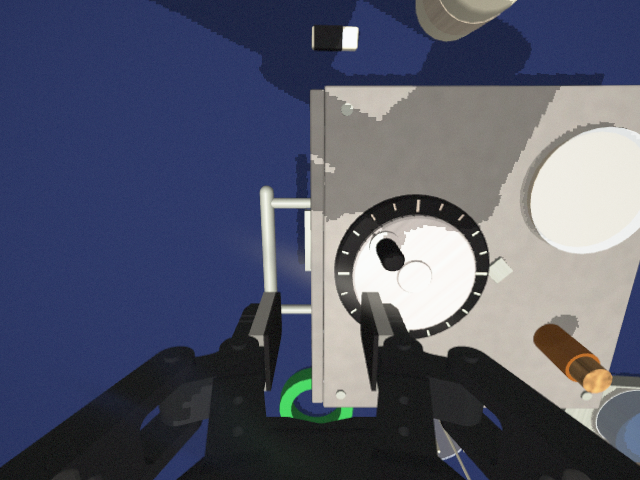

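The view shows the bolt dialled at about 12.6 and the handle bar from (266,190) to (270,300). Its middle is 109.5 mm in front of the dial axis. Before descending, I'll check the fingers' lateral profile for clearance.

```bash
python3 - <<'E'
from m import *
T=np.array([[-.114,.994],[.994,.114]])
for n,p in(("scene4",[625.2,-83.8,122]),("wrist4",[625.2,-83.8,122]),("wrist7",[584.8,-50.5,213.3])):
    d=dict(np.load(f"pics/{n}.npz"));W=world(d);g=d["color"].reshape(-1,3).max(1)
    b=(W[:,:2]-p[:2])@T.T;h=W[:,2]-p[2]
    for a in range(0,70,8):
        for sg in(1,-1):
            m=(abs(b[:,0])<45)&(sg*b[:,1]>a)&(sg*b[:,1]<a+8)&(h>(16 if n!="wrist7" else -30))&(g<110)
            if m.sum()>15:print(n,sg*a,m.sum(),np.percentile(h[m],[1,5,50]).round())
E
```

```text
scene4 0 784 [ 22.  32. 217.]
scene4 0 633 [ 28.  44. 214.]
scene4 8 795 [ 94. 115. 235.]
scene4 -8 537 [ 95. 105. 211.]
scene4 16 1013 [ 63.  91. 227.]
scene4 -16 612 [ 25.  35. 174.]
scene4 24 1507 [ 39.  72. 243.]
scene4 -24 414 [ 34.  48. 179.]
scene4 32 1578 [ 44.  76. 253.]
scene4 -32 178 [ 34.  49. 127.]
scene4 40 519 [ 72.  78. 325.]
scene4 -40 228 [68. 73. 88.]
scene4 48 500 [ 75.  85. 325.]
scene4 -48 407 [ 74.  80. 127.]
scene4 56 363 [ 95. 105. 327.]
scene4 -56 496 [ 97. 108. 348.]
scene4 64 69 [114. 119. 330.]
scene4 -64 439 [121. 313. 357.]
wrist4 0 3318 [ 21.  29. 101.]
wrist4 0 3128 [ 21.  30. 101.]
wrist4 8 3283 [ 92.  95. 107.]
wrist4 -8 3150 [ 94.  95. 107.]
wrist4 16 5356 [29. 39. 96.]
wrist4 -16 5505 [27. 37. 97.]
wrist4 24 1988 [32. 39. 75.]
wrist4 -24 2184 [32. 40. 77.]
wrist4 32 1742 [39. 65. 76.]
wrist4 -32 1604 [35. 44. 76.]
wrist4 40 6490 [69. 74. 86.]
wrist4 -40 5780 [68. 73. 84.]
wrist4 48 5604 [ 74.  78. 100.]
wrist4 -48 6326 [73. 78. 99.]
wrist4 56 1733 [ 89.  93. 105.]
wrist4 -56 2163 [ 88.  91. 104.]
wrist7 0 2294 [ 94.  95. 104.]
wrist7 0 2219 [ 94.  96. 104.]
wrist7 8 3571 [ 88.  92. 106.]
wrist7 -8 3278 [ 90.  94. 106.]
wrist7 16 5714 [28. 39. 92.]
wrist7 -16 6111 [26. 35. 94.]
wrist7 24 1589 [31. 35. 71.]
wrist7 -24 2135 [29. 35. 73.]
wrist7 32 2659 [65. 67. 77.]
wrist7 -32 2104 [64. 66. 76.]
wrist7 40 7338 [70. 75. 90.]
wrist7 -40 6370 [68. 74. 86.]
wrist7 48 4366 [ 75.  79. 101.]
wrist7 -48 5470 [ 73.  77. 100.]
wrist7 56 1352 [ 93.  96. 105.]
wrist7 -56 1999 [ 90.  93. 105.]
```

```bash
python3 -m inch '[[[-0.0124,-0.021,0,0],[-0.0254,-0.0422,0,0],[-0.0254,-0.0422,0.04,0],[-0.0254,-0.0422,0.08,0],[-0.0254,-0.0422,0.1,0],[-0.0254,-0.0422,0.1,0]]]' 0.026; python3 -m inch '[[[0,0,0.01,0],[0,0,0.02,0],[0,0,0.03,0],[0,0,0.04,0],[0,0,0.05,0],[0,0,0.052,0],[0,0,0.052,0],[0,0,0.052,0]]]'
```

```text
t: 23.85
position: [544.0, -79.9, 110.3]
ee_rot: [[-0.114, 0.993, -0.004], [0.993, 0.114, 0.002], [0.002, -0.004, -1.0]]
force: [0.1, 0.2, 0.4]
width: 25.7
gripper_force: 0.0
t: 24.85
position: [545.3, -80.6, 60.7]
ee_rot: [[-0.114, 0.994, 0.001], [0.994, 0.114, -0.0], [-0.0, 0.001, -1.0]]
force: [1.1, -0.3, 0.1]
width: 25.9
gripper_force: 0.0
```

No contact. I'll close on the bar, then pull.

```bash
python3 -m inch '[[[0,0,0,0],[0,0,0,0],[0,0,0,0],[0,0,0,0]]]' 0 40; python3 -m inch '[[[0,-0.003,0,0],[0,-0.006,0,0],[0,-0.01,0,0],[0,-0.01,0,0]]]'
```

```text
t: 25.35
position: [545.3, -80.6, 60.8]
ee_rot: [[-0.114, 0.994, 0.001], [0.994, 0.114, -0.0], [-0.0, 0.001, -1.0]]
force: [-1.3, -0.1, 6.3]
width: 9.5
gripper_force: 39.2
t: 25.85
position: [534.9, -81.7, 60.8]
ee_rot: [[-0.114, 0.994, 0.0], [0.994, 0.114, -0.0], [-0.0, 0.0, -1.0]]
force: [0.1, 0.5, 7.1]
width: 9.5
gripper_force: 39.7
```

```bash
python3 -m inch '[[[0,-0.006,0,0],[0,-0.012,0,0],[0,-0.018,0,0],[0,-0.024,0,0],[0,-0.03,0,0],[0,-0.036,0,0],[0,-0.042,0,0],[0,-0.048,0,0],[0,-0.054,0,0],[0,-0.059,0,0],[0,-0.063,0,0],[0,-0.066,0,0],[0,-0.067,0,0],[0,-0.067,0,0]]]'; python3 -m inch '[[[0,-0.001,0,0],[0,-0.002,0,0],[0,-0.002,0,0]]]'|grep -E "pos|force"
python3 - <<'E'
from cell import get_image
from m import *
d=get_image("scene");np.savez("pics/scene8.npz",**d);cv2.imwrite("pics/s8.png",cv2.resize(d["color"][200:400,150:420,::-1],(675,500)))
E
```

```text
t: 27.6
position: [468.4, -89.1, 60.7]
ee_rot: [[-0.114, 0.994, 0.001], [0.994, 0.114, 0.0], [-0.0, 0.001, -1.0]]
force: [1.2, 2.6, 7.6]
width: 9.6
gripper_force: 40.0
position: [466.5, -89.4, 60.7]
force: [0.4, 2.0, 7.4]
gripper_force: 40.0
```

View pics/s8.png

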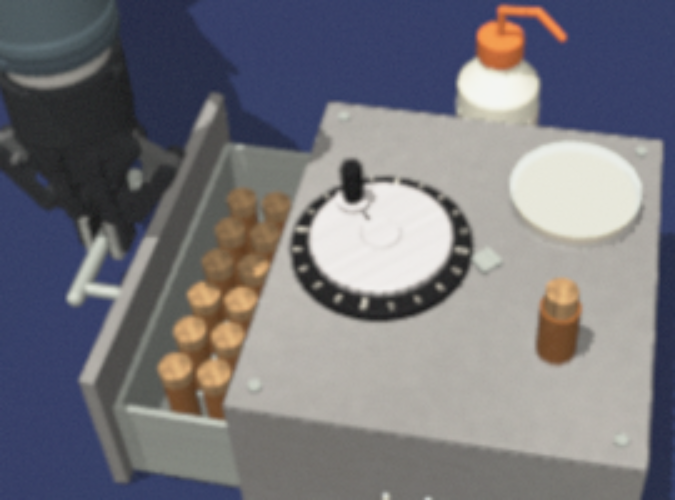

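The drawer is out about 79 mm, with the gripper still on the bar at (95,260). I'll release and rise.

```bash
python3 -m inch '[[[0,0,0,0],[0,0,0,0],[0,0,0,0],[0,0,0,0],[0,0,-0.01,0],[0,0,-0.03,0],[0,0,-0.06,0],[0,0,-0.09,0],[0,0,-0.13,0],[0,0,-0.15,0],[0,0,-0.15,0],[0,0,-0.15,0],[0,0,-0.15,0]]]' 0.026
python3 - <<'E'
from cell import get_image,sense
from m import *
yw=np.deg2rad(6.25);B=np.array([[np.cos(yw),np.sin(yw)],[-np.sin(yw),np.cos(yw)]])
d=get_image("scene");W=world(d);b=(W[:,:2]-[654.7,-68.6])@B.T
m=(W[:,2]>97)&(W[:,2]<106)&(b[:,0]<-165)&(b[:,0]>-210)&(abs(b[:,1])<70)
print(m.sum(),np.median(b[m],0),np.percentile(W[m,2],[5,95]));print(sense()["qvel"],sense()["force"])
E
```

```text
t: 29.65
position: [465.7, -89.0, 209.0]
ee_rot: [[-0.114, 0.994, -0.002], [0.994, 0.114, 0.001], [0.001, -0.002, -1.0]]
force: [-0.5, -0.3, 0.1]
width: 25.7
gripper_force: 0.0
390 [-186.80999956   -7.03665138] [ 97.51486767 101.81196403]
[ 0.00183342  0.00171067 -0.0070907  -0.00029849  0.00155547 -0.00159699] [ 0.71714159 -1.27302583 -0.14407561]
```

```bash
python3 -c "
from cell import r
print(r.job_done())"
```

```text
the job is handed in; nothing more can be done
None
```

I unlocked the box and pulled the drawer about 78 mm out of its 80, then let go and handed the job in after about 30 s; the hand-in reported no verdict. The dial met its stop near 12.8 with at most 12 N at the knob.

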